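# Start the pipe vice's clamp screw square with the T key

### The arm

A 7-joint arm with a two-finger parallel gripper is mounted at the origin on the work surface. World frame = base frame: x ahead of the robot, y to its left, z up, the work surface at z = 0. Lengths are in m, angles in degrees, forces in N, time in s.
With the tool pointing down it reaches from about 0.4 to 0.875 m from the base axis. Payload 6.5 kg.
Tool frame: the origin (TCP) lies at the very end of the fingers, on their centre line; the grasp point (between the pads) lies 19 mm behind it (manip.grip_point_offset is the distance from the TCP to the grasp point, in m); y points along the fingers, z is the direction in which the jaws open and shut, and the axes are right-handed (so a half turn about y gives the same grasp; the last joint's range is limited). The gripper opens to 85 mm and grips with 20 to 120 N. Pads are 22 mm wide; open, the fingers measure 114 mm over their backs; the gripper's body (76 mm by 85 mm) begins 54 mm behind the grasp point. The pads swing forward as they close: fully open they stand 13 mm farther back than shut.
Start: joints at [-80.455, 30.733, -0.252, 88.115, 0.149, 61.152, -4.079], TCP at [0.15, 0.632, 0.231] pointing down, gripper open.
Joint ranges: [-154.64, 154.64], [-21.42, 123.67], [-72.66, 72.17], [13.99, 137.28], [-74.86, 254.86], [10.95, 109.41], [-158.01, 158.01]. Speed limits (degrees/s): [136.94, 136.94, 180, 180, 180, 180, 180].

### API

Orientations are given as [roll, pitch, yaw] about the fixed x, y, z axes, in that order (R = Rz(yaw) Ry(pitch) Rx(roll)).
In Python, from bench import manip gives the robot as it stands. The module is installed in compiled form; this text tells all that it offers.
- The arm moves only by the tool servo_tool, never from a script. Its argument "motion" is a list of rows, each a list of 5 numbers: the shift along the tool's x, y, z in mm, then the turn about the tool's y in rad, then the opening, from 0 (shut) to 1 (fully open). In form: [[x, y, z, spin, fingers], ...]. A call has 1 to 10 rows; each row shifts and turns the pose as measured when the row begins, along the tool's axes as they then stand; what a row does not reach is not made up. A row lasts 1/12 s, in which the tool goes at most 41.7 mm and 7.16 degrees, less where a joint would pass 70% of its speed; a pose out of reach is approached as far as the arm can. A call with a gripper value outside its range is refused whole. The fingers move at their own pace and stop on an object; "grip_force" is the grip in N (left out, the last holds). Time passes only in rows, so rows that do not move let the fingers close. It gives the time, the measured TCP pose, the force and the opening at its end, in the units of the state.
- manip.get_state(): the state, without advancing time (a new reading comes with each control period).
- manip.camera(name): name is "side" or "top"; returns (picture, depth): 400x640x3 uint8, red, green, blue; 400x640 float32, m along the optical axis (not along the pixel's ray), 0 where there is no reading.
- manip.camera_params(name): a dict with "K" (3x3 intrinsics, pixels), "xyz" and "attitude" of the camera in the world. Camera axes: x right, y up, looking along -z (the intrinsics and any distortion apply to the point x, -y, -z); pixel columns grow to the right and rows downward; lengths in m; the calibration is good to about 2 mm. A picture is of the moment at which its call begins. camera_params takes no time and is no camera call.
- manip.finish_job(): hands the job in, once; it reports no verdict.
The state is a dict: "t": time; "joints": joint angles; "joint_vel": joint speeds; "joint_torque": joint torques, N m; "tool_pos": TCP position; "orientation": TCP orientation; "force": force on the tool from outside, world axes, zero at the start; "torque": the same for the moment, N m; "opening": finger opening in m.
Only numpy, scipy, OpenCV 4.12 (cv2) and the standard library are available. Lean on these libraries where they do the work, as an engineer would, in place of code of your own. Each camera call takes 0.05 s, during which the arm holds its last target. There are 200 camera calls.

### The job

Take the T-handled socket key from the wooden tool block and set it over the square head of the pipe vice's leaning clamp screw, in line with the screw, feeling gently for the flats until the socket drops fully home; only then turn the screw about a quarter turn clockwise. Leave the key standing fully home on the screw and let go. Press only lightly, never force it, and leave the other things on the bench where they are.

Things in the scene. Friction and masses are not known exactly. Their poses are not given: they have to be found in the camera images.
- vice: Fixed steel pipe vice: base 130 x 150 x 14 mm; a 48 mm pipe, 240 mm long, lies through it along its x. Over the pipe a yoke, two posts and a crossbar (130 mm along y), leans 0.21 rad (12 deg) towards the vice's -x, which faces roughly to the robot. The clamp screw stands in the middle of the crossbar and leans with it. Origin: centre of the underside; z up.
- screw_top (a point): Centre of the clamp screw's flat top; z is the screw axis, outwards (up, leaning 0.21 rad to the vice's -x). Down from here: round pip 10 mm across, 2 mm high; square chamfer 4 mm high, widening from 13 to 18 mm; square head 18 x 18 mm, 22 mm high; 12 mm of bare thread. x, y of this point do NOT tell how the head's flats lie: askew, 20 to 70 deg from them, another angle every time, to be felt or seen.
- screw (a joint): Turn of the clamp screw in rad, 0 at the start, growing clockwise as seen from above (screwing in), range -0.6 to 6.3. It takes about 0.2 N m to turn, stays where left, and goes 4 mm down per turn.
- key: Loose T-handled steel socket key, 0.22 to 0.41 kg, 111 mm tall, upright in the tool block. Lower end: square socket 28 mm outside, bore 20 mm wide, 29 mm deep, open downwards, flats parallel to key x and y. Above: 14 mm shaft, then T bar 90 (key x) x 16 (key y) x 22 mm high. Origin: centre of the socket mouth; z up the shaft.
- key_mouth (a point): Centre of the key's socket mouth (lower end), same axes as the key. Fully home on the screw it lies 28 mm below screw_top along the screw axis; resting on the corners of a head whose flats do not match, only 3 to 6 mm below. Let go on the screw, the key leans by the play of its socket, about 0.15 rad.
- key_grip (a point): Centre of the key's T bar, 100 mm above the mouth: grasp here across the 16 mm width, with the fingers closing along key y.
- block: Fixed wooden tool block 150 (x) x 70 (y) x 45 mm high. The key's lower end stands in a square hole 32 mm wide and 30 mm deep at x = -35 mm; a punch stands in a small hole at x = +48 mm. Origin: centre of the underside.
- punch: Bystander: loose steel drift punch, 13 mm diameter, 85 mm long, upright in the tool block's small hole (top 100 mm above the table). Origin at its lower end.
- pliers: Bystander: pliers 140 mm long lying on the bench.
- rule: Bystander: flat steel straightedge 300 x 30 x 4 mm.
- hammer: Bystander: hammer lying on the bench.
- brush: Bystander: brush lying on the bench.
- offcut: Bystander: pipe offcut 48 mm in diameter, 50 mm tall, standing.
- spare: Bystander: spare square-head screw standing on its 18 mm head, 57 mm tall.
- spanner: Bystander: spanner lying on the bench.
Mind the look-alikes: they are no part of the job. What is shaped like the vice but purple is not meant.

How it is judged (in metres and radians):
On the way, in this order (a step that is already met when the one before it is completed fails the run):
1. the key is lifted clear out of the tool block (z of key_mouth in the frame of block above 0.055 m), for 0.1 s.
2. the key's socket is fully home on the screw head and in line with the screw (within 8.6 deg), the screw not yet turned (less than 0.2 rad) (z of key_mouth in the frame of screw_top below -0.025 m and horizontal distance between key_mouth and screw_top below 0.012 m and angle between the z axis of key and the z axis of screw_top, either way round below 0.15 rad and value of joint screw between -0.2 and 0.2 rad), for 0.2 s.
3. the screw is turned clockwise by at least 1.15 rad with the key fully home (z of key_mouth in the frame of screw_top below -0.025 m and horizontal distance between key_mouth and screw_top below 0.012 m and angle between the z axis of key and the z axis of screw_top, either way round below 0.15 rad and value of joint screw above 1.15 rad), for 0.1 s.
At the end, for the whole second after the job is handed in: The screw stands turned clockwise by 1.15 to 2.2 rad (66 to 126 deg); the key stands on its head, socket mouth at least 25 mm below the screw's top, in line with the screw within 0.2 rad (let go, it may lean by the play of the socket, about 0.15 rad), at rest and released (z of key_mouth in the frame of screw_top below -0.025 m and horizontal distance between key_mouth and screw_top below 0.012 m and angle between the z axis of key and the z axis of screw_top, either way round below 0.2 rad and value of joint screw between 1.15 and 2.2 rad and linear speed of key below 0.02 m/s and contact force between key and the fingers below 0.1 N); the robot touches nothing.
It fails at once if the key is pressed against the vice or its screw with more than 38 N (contact force between key and vice above 38 N).
It fails at once if the screw is being turned (beyond 0.2 rad) while the key is not home and in line within 8.6 deg (((value of joint screw above 0.2 rad and velocity of joint screw above 0.1 rad/s) or value of joint screw below -0.2 rad) and (not (z of key_mouth in the frame of screw_top below -0.025 m) or not (angle between the z axis of key and the z axis of screw_top, either way round below 0.15 rad))).
It fails at once if the screw is turned beyond 2.4 rad (value of joint screw above 2.4 rad).
It fails at once if a bystander is moved more than 30 mm (distance of any of punch, pliers, rule, hammer, brush, offcut, spare, spanner from where it was at the start of the episode above 0.03 m).
It also fails if it takes over 64 s, if anything falls off the work surface, if the arm or the gripper's body presses on something with over 40 N, if the wrist force passes 120 N, or if a joint passes its speed limit or range.

## Working session

There is one attempt and no reset: what is moved stays moved. The work goes in short steps, Python scripts to look and compute and a tool call to move; the robot and the scene stay as the last step left them, time stands still between calls to the robot, and variables do not carry over. Pictures are saved under pics/ and viewed, about 8 in all and at most 12, crops included, and the job is handed in when it is done.

Besides the shell and the picture viewer there is one more tool, called after ">>>" by a JSON object that holds its "api" and its "payload", one argument or row to a line. servo_tool: Moves the arm, as the interface text tells. Its arguments: {"type":"object","properties":{"motion":{"type":"array"},"grip_force":{"type":"number"}},"required":["motion"]}

```bash
mkdir -p pics; cat > h.py <<'E'
import numpy as np, cv2
from scipy.spatial.transform import Rotation as R
from bench import manip
def cam(n):
    p=manip.camera_params(n); return p
def look(n,save=None):
    im,d=manip.camera(n)
    np.savez('last_%s.npz'%n,im=im,d=d)
    if save: cv2.imwrite('pics/'+save,im[:,:,::-1])
    return im,d
def Rc(p):
    a=np.array(p['attitude'],float)
    if a.size==9: return a.reshape(3,3)
    return R.from_euler('xyz',a,degrees=True).as_matrix()
def ray(n,u,v):
    p=cam(n); K=np.array(p['K'])
    dist=np.array(p.get('distortion',p.get('dist',np.zeros(5))),float)
    q=cv2.undistortPoints(np.array([[[u,v]]],float),K,dist)[0,0]
    return np.array(p['xyz'],float), Rc(p)@np.array([q[0],-q[1],-1.0])
def onz(n,u,v,z):
    o,d=ray(n,u,v); return o+d*(z-o[2])/d[2]
def cloud(n,d):
    p=cam(n);K=np.array(p['K']);v,u=np.mgrid[0:d.shape[0],0:d.shape[1]]
    dist=np.array(p.get('distortion',p.get('dist',np.zeros(5))),float)
    q=cv2.undistortPoints(np.stack([u,v],-1).reshape(-1,1,2).astype(float),K,dist).reshape(*d.shape,2)
    c=np.stack([q[...,0],-q[...,1],-np.ones(d.shape)],-1)*d[...,None]
    return c@Rc(p).T+np.array(p['xyz'])
def proj(n,X):
    p=cam(n);K=np.array(p['K']);c=(np.array(X)-np.array(p['xyz']))@Rc(p); c=c*[1,-1,-1]
    dist=np.array(p.get('distortion',p.get('dist',np.zeros(5))),float)
    return cv2.projectPoints(c.reshape(-1,1,3),np.zeros(3),np.zeros(3),K,dist)[0].reshape(-1,2)
E
python3 - <<'E'
from h import *
for n in('side','top'):
    print(n,manip.camera_params(n)); look(n,n+'0.png')
s=manip.get_state(); print(s, manip.grip_point_offset)
E
```

```text
side {'K': array([[444.10130563,   0.        , 325.99327437],
       [  0.        , 444.10130563, 198.67788296],
       [  0.        ,   0.        ,   1.        ]]), 'xyz': array([-0.06520157, -0.87590196,  0.79752123]), 'attitude': array([ 57.83854055,  -0.80075903, -35.11813366])}
top {'K': array([[505.53002979,   0.        , 320.73738209],
       [  0.        , 505.53002979, 194.80263637],
       [  0.        ,   0.        ,   1.        ]]), 'xyz': array([ 0.42620136, -0.00408685,  1.78530885]), 'attitude': array([  4.67063711,   0.61013394, -90.10806483])}
{'t': 0.1, 'joints': array([-80.45231258,  30.77436401,  -0.2527734 ,  88.16575331,
         0.14821947,  61.15321866,  -4.07948907]), 'joint_vel': array([ 0.10281239, -0.12260413, -0.00528   , -0.14659944,  0.04360274,
       -0.04755882, -0.16281295]), 'joint_torque': array([ 2.80362437e-03, -5.84561598e+01,  1.05220567e+00, -2.59775126e+01,
        1.27244703e-02,  4.60376599e-03, -1.35685536e-05]), 'tool_pos': array([0.1498735 , 0.63188374, 0.23048243]), 'orientation': array([-9.00927476e+01, -6.99354941e-03, -1.33382686e+01]), 'force': array([-0.26021689, -0.62623503, -0.81524562]), 'torque': array([-0.00244261, -0.07468848,  0.01406744]), 'opening': 0.08559519827199667} 0.0187
```

View pics/top0.png

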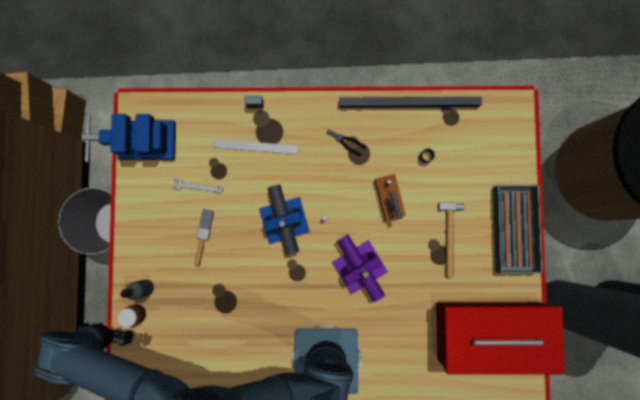

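View pics/side0.png

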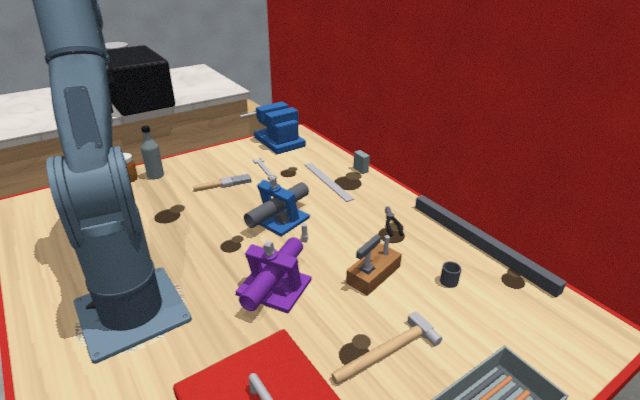

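The top view shows the key and block at about (392,200), the blue vice at (284,220) and the purple decoy at (360,268). The side view shows the key at (370,255) and the vice screw at (272,185). Next I'll measure these and view enlarged crops.

```bash
python3 - <<'E'
from h import *
def crop(n,u0,v0,u1,v1,k):
    im=np.load('last_%s.npz'%n)['im'][v0:v1,u0:u1,::-1]
    return cv2.resize(im,None,fx=k,fy=k,interpolation=cv2.INTER_CUBIC)
a=crop('top',250,175,320,265,4);b=crop('top',365,165,415,235,5)
c=crop('side',235,170,315,240,5);d=crop('side',340,225,410,295,5)
W=np.zeros((720,800,3),np.uint8)
W=np.zeros((600,800,3),np.uint8)
for im,x,y in((a,0,0),(cv2.resize(b,None,fx=.8,fy=.8),300,0)): W[y:y+min(im.shape[0],600-y),x:x+im.shape[1]]=im[:600-y]
e=crop('side',245,170,315,235,4); W[0:260,510:790]=e
e=crop('side',340,225,410,295,4); W[300:580,510:790]=e
cv2.imwrite('pics/c1.png',W)
# clouds
for n in('top','side'):
    z=np.load('last_%s.npz'%n);P=cloud(n,z['d']);hsv=cv2.cvtColor(z['im'],cv2.COLOR_RGB2HSV)
    boxes={'vice':(250,175,320,265),'blk':(365,165,415,235)} if n=='top' else {'vice':(235,170,315,240),'blk':(340,225,410,295)}
    for k,(u0,v0,u1,v1) in boxes.items():
        p=P[v0:v1,u0:u1].reshape(-1,3);h=hsv[v0:v1,u0:u1].reshape(-1,3)
        for lo,hi in((.004,.03),(.03,.05),(.05,.08),(.08,.095),(.095,.11),(.11,.14),(.14,.16),(.16,.2),(.2,.3)):
            m=(p[:,2]>lo)&(p[:,2]<hi)
            if m.sum()>2: print(n,k,lo,hi,m.sum(),p[m].mean(0).round(4),p[m].min(0).round(3),p[m].max(0).round(3),np.median(h[m],0))
E
```

```text
top vice 0.004 0.03 1631 [0.482  0.1388 0.0102] [0.329 0.021 0.004] [0.643 0.266 0.03 ] [ 24. 117. 162.]
top vice 0.03 0.05 81 [0.4906 0.1418 0.0398] [0.447 0.082 0.03 ] [0.524 0.211 0.05 ] [108. 125.  52.]
top vice 0.05 0.08 740 [0.4835 0.1424 0.0716] [0.366 0.081 0.05 ] [0.604 0.207 0.08 ] [105.  35.  58.]
top vice 0.08 0.095 117 [0.4958 0.1474 0.0827] [0.377 0.08  0.08 ] [0.599 0.209 0.093] [107.  33.  68.]
top vice 0.095 0.11 108 [0.477  0.1429 0.1068] [0.447 0.079 0.095] [0.51  0.209 0.11 ] [108. 203. 109.]
top vice 0.11 0.14 283 [0.4797 0.143  0.1159] [0.45  0.079 0.11 ] [0.509 0.208 0.136] [108. 203. 112.]
top vice 0.14 0.16 28 [0.4699 0.14   0.1533] [0.459 0.132 0.141] [0.479 0.149 0.159] [110.   19.5 107. ]
top vice 0.16 0.2 5 [0.4691 0.1401 0.1613] [0.462 0.134 0.16 ] [0.475 0.147 0.164] [111.  12. 112.]
top blk 0.004 0.03 592 [ 0.5482 -0.2257  0.0075] [ 0.433 -0.316  0.004] [ 0.677 -0.14   0.029] [ 21. 114. 173.]
top blk 0.03 0.05 600 [ 0.5665 -0.2203  0.0443] [ 0.484 -0.276  0.03 ] [ 0.644 -0.173  0.05 ] [ 13.  175.  116.5]
top blk 0.05 0.08 133 [ 0.5682 -0.2212  0.0533] 
[... 1115 characters left out ...]
0.159] [135.   6. 139.]
side blk 0.004 0.03 534 [ 0.5711 -0.22    0.0148] [ 0.447 -0.33   0.004] [ 0.763 -0.023  0.03 ] [ 14. 139.  88.]
side blk 0.03 0.05 1064 [ 0.5506 -0.233   0.0438] [ 0.477 -0.277  0.03 ] [ 0.638 -0.172  0.05 ] [ 14. 135. 170.]
side blk 0.05 0.08 152 [ 0.5451 -0.2299  0.0607] [ 0.507 -0.25   0.05 ] [ 0.61  -0.206  0.08 ] [120.   14.5 100.5]
side blk 0.08 0.095 46 [ 0.5603 -0.2265  0.0877] [ 0.517 -0.241  0.08 ] [ 0.611 -0.209  0.095] [129.  10. 100.]
side blk 0.095 0.11 51 [ 0.5514 -0.2294  0.103 ] [ 0.48  -0.253  0.095] [ 0.611 -0.206  0.11 ] [111.  24.  98.]
side blk 0.11 0.14 255 [ 0.5197 -0.2373  0.1226] [ 0.48  -0.253  0.11 ] [ 0.569 -0.213  0.13 ] [111.  23. 119.]
```

View pics/c1.png

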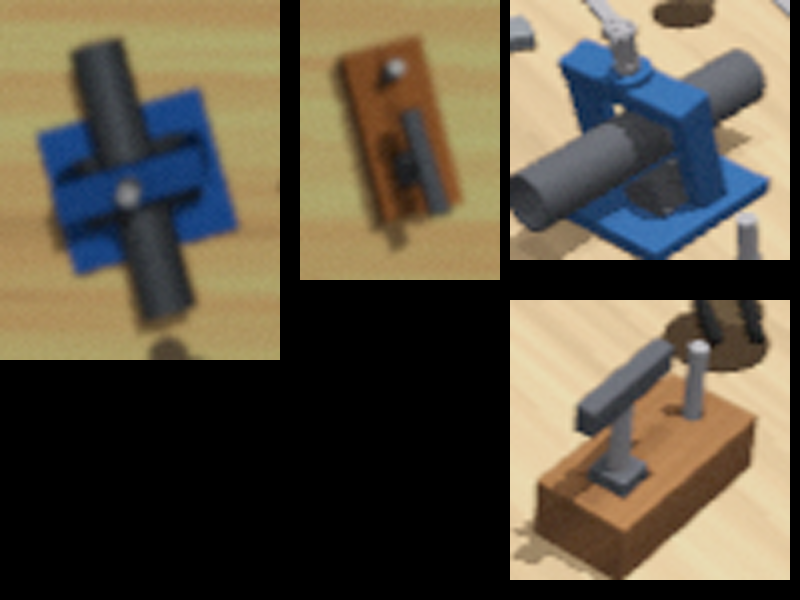

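```bash
python3 - <<'E'
from h import *
def pca(p):
    c=p.mean(0);w,V=np.linalg.eigh(np.cov((p-c).T));v=V[:,-1];return np.degrees(np.arctan2(v[1],v[0]))
def rect(p):
    r=cv2.minAreaRect((p[:,:2]*1000).astype(np.float32)); return np.round(r[0],1),np.round(r[1],1),round(r[2],1)
for n in('top','side'):
    z=np.load('last_%s.npz'%n);P=cloud(n,z['d']);hsv=cv2.cvtColor(z['im'],cv2.COLOR_RGB2HSV)
    X,Y,Z=P[...,0],P[...,1],P[...,2]
    def box(x0,x1,y0,y1,z0,z1): return (X>x0)&(X<x1)&(Y>y0)&(Y<y1)&(Z>z0)&(Z<z1)
    p=P[box(.46,.6,-.27,-.19,.118,.135)];print(n,'bar top',len(p),np.median(p,0).round(4),pca(p[:,:2]),rect(p))
    p=P[box(.46,.66,-.29,-.15,.040,.05)&(hsv[...,0]<20)];print(n,'block',len(p),p.mean(0).round(4),pca(p[:,:2]),rect(p))
    p=P[box(.58,.64,-.24,-.18,.06,.11)];print(n,'punch',len(p),p.mean(0).round(4),p.max(0).round(3))
    p=P[box(.35,.63,.05,.23,.068,.08)];print(n,'pipe',len(p),p.mean(0).round(4),pca(p[:,:2]),rect(p))
    p=P[box(.43,.53,.06,.23,.112,.13)];print(n,'yoke',len(p),p.mean(0).round(4),pca(p[:,:2]),rect(p))
    p=P[box(.43,.53,.06,.23,.156,.175)];print(n,'screwtop',len(p),p.mean(0).round(4),p[:,2].max())
    m=(hsv[...,0]<6)&(hsv[...,1]>180)&(hsv[...,2]>50)
    p=P[m&(Z>.3)];print('redwall',len(p), p.min(0) if len(p) else '',p.max(0) if len(p) else '')
    # tallest things at x>.3
    p=P[box(.3,.9,-.5,.4,.14,.5)];print('tall',len(p),p.min(0) if len(p) else '',p.max(0) if len(p) else '')
E
```

```text
top bar top 135 [ 0.5274 -0.2335  0.1254] -163.9183390897406 (array([ 528.4, -233. ]), array([89.3, 17.1]), 16.7)
top block 519 [ 0.5669 -0.2208  0.0452] -169.75717753442382 (array([ 562.8, -224.5]), array([150. ,  70.7]), 14.1)
top punch 19 [ 0.6074 -0.2113  0.095 ] [ 0.613 -0.207  0.109]
top pipe 561 [0.4841 0.1436 0.0744] -164.19295138064928 (array([487.3, 139.8]), array([235.9, 115.8]), 32.8)
top yoke 225 [0.4809 0.1423 0.1167] 106.41814794895753 (array([477.3, 142.9]), array([ 35.1, 128.2]), 16.2)
top screwtop 14 [0.4699 0.1401 0.1589] 0.164379747012535
redwall 34 [ 0.16529206 -0.00408685  0.33469097] [0.42620136 0.61121157 1.78530885]
tall 70 [ 0.30170807 -0.13774872  0.1411494 ] [0.47868074 0.14865482 0.16475336]
side bar top 199 [ 0.5215 -0.2364  0.1259] -163.89425124015298 (array([ 524.8, -233.4]), array([91. , 17.3]), 16.6)
side block 872 [ 0.5548 -0.2296  0.0453] -167.12083666953703 (array([ 557.8, -224.7]), array([151.9,  73. ]), 13.5)
side punch 72 [ 0.6031 -0.2148  0.0835] [ 0.611 -0.206  0.102]
side pipe 456 [0.4668 0.1327 0.075 ] -164.24221434771934 (array([480.7, 140. ]), array([119.7, 232.5]), 83.3)
side yoke 190 [0.4759 0.1372 0.1161] 107.33488666544268 (array([473.9, 140.8]), array([ 36.6, 127.7]), 18.7)
side screwtop 15 [0.4651 0.1404 0.1575] 0.16003705133564727
redwall 16264 [-0.06520157 -0.87590196  0.30000966] [1.70761638 2.13086924 0.79752123]
tall 101 [ 0.30010627 -0.13983229  0.14004612] [0.47517706 0.15094915 0.16175957]
```

>>> {"api": "servo_tool", "payload": {
  "motion": [
    [24,-6,-32,0,1],
    [24,-6,-32,0,1],
    [24,-6,-32,0,1],
    [24,-6,-32,0,1],
    [24,-6,-32,0,1],
    [24,-6,-32,0,1],
    [24,-6,-32,0,1],
    [24,-6,-32,0,1],
    [24,-6,-32,0,1],
    [24,-6,-32,0,1]
  ]
}}

```text
t: 0.93
tool_pos: [0.3069, 0.2585, 0.2854]
orientation: [-90.5, 0.4, -12.5]
force: [1.8, 1.1, -0.1]
opening: 0.0854
```

>>> {"api": "servo_tool", "payload": {
  "motion": [
    [24,-6,-32,0,1],
    [24,-6,-32,0,1],
    [24,-6,-32,0,1],
    [24,-6,-32,0,1],
    [24,-6,-32,0,1],
    [24,-6,-32,0,1],
    [24,-6,-32,0,1],
    [24,-6,-32,0,1],
    [24,-6,-32,0,1],
    [24,-6,-32,0,1]
  ]
}}

```text
t: 1.77
tool_pos: [0.4706, -0.1193, 0.3476]
orientation: [-90.2, 0.4, -12.4]
force: [0.7, 0.8, 0.4]
opening: 0.0855
```

>>> {"api": "servo_tool", "payload": {
  "motion": [
    [0,-35,0,0.12,1],
    [0,-35,0,0.12,1],
    [0,-35,0,0.12,1],
    [0,-35,0,0.12,1],
    [0,-35,0,0.12,1],
    [0,-35,0,0.12,1],
    [0,-35,0,0.12,1],
    [0,-35,0,0.12,1],
    [0,-35,0,0.12,1],
    [0,-35,0,0.12,1]
  ]
}}

```text
t: 2.6
tool_pos: [0.4709, -0.129, 0.674]
orientation: [-88.9, -1.4, -83.9]
force: [0.2, -0.9, -0.1]
opening: 0.085
```

```bash
python3 -c "
from h import *
s=manip.get_state();print(s['joints'].round(1),s['tool_pos'].round(4),s['orientation'].round(2))
print(R.from_euler('xyz',s['orientation'],degrees=True).as_matrix().round(3))"
```

```text
[-26.    7.1  43.   63.9  -4.2 109.3  21.4] [ 0.4709 -0.129   0.674 ] [-88.87  -1.38 -83.85]
[[ 0.107  0.022  0.994]
 [-0.994 -0.022  0.108]
 [ 0.024 -1.     0.02 ]]
```

>>> {"api": "servo_tool", "payload": {
  "motion": [
    [0,-35,0,0.12,1],
    [0,-35,0,0.12,1],
    [0,-35,0,0.12,1],
    [0,-35,0,0.12,1],
    [0,-35,0,0.12,1],
    [0,-35,0,0.12,1]
  ]
}}

```text
t: 3.1
tool_pos: [0.462, -0.1209, 0.7474]
orientation: [-79.6, 2.9, -122.9]
force: [0.2, 1.1, -0.6]
opening: 0.085
```

```bash
python3 -c "
from h import *
s=manip.get_state();print(s['joints'].round(1),s['tool_pos'].round(4),s['orientation'].round(2))
print(R.from_euler('xyz',s['orientation'],degrees=True).as_matrix().round(3))"
```

```text
[-57.9   2.2  71.9  59.2  -1.5 109.4 -20. ] [ 0.462  -0.1209  0.7474] [ -79.63    2.87 -122.92]
[[-0.543  0.178  0.821]
 [-0.838 -0.056 -0.542]
 [-0.05  -0.982  0.18 ]]
```

>>> {"api": "servo_tool", "payload": {
  "motion": [
    [0,40,0,0,1],
    [0,40,0,0,1],
    [0,40,0,0,1],
    [0,40,0,0,1],
    [0,40,0,0,1],
    [0,40,0,0,1]
  ]
}}

```text
t: 3.6
tool_pos: [0.514, -0.1322, 0.514]
orientation: [-78.4, 3.7, -122.9]
force: [1.5, 0.9, 0.3]
opening: 0.0857
```

```bash
cat > st.py <<'E'
from h import *
s=manip.get_state();print(s['t'],s['joints'].round(1),s['tool_pos'].round(4),s['orientation'].round(2),s['force'].round(1),s['opening'])
print(R.from_euler('xyz',s['orientation'],degrees=True).as_matrix().round(3))
E
python3 st.py
```

```text
3.6 [-62.6  -4.1  69.1  92.5   5.8  77.  -27.1] [ 0.514  -0.1322  0.514 ] [ -78.42    3.68 -122.91] [1.5 0.9 0.3] 0.0856548750081719
[[-0.542  0.203  0.815]
 [-0.838 -0.056 -0.543]
 [-0.064 -0.978  0.2  ]]
```

>>> {"api": "servo_tool", "payload": {
  "motion": [
    [12,9,-34,0,1],
    [12,9,-34,0,1],
    [12,9,-34,0,1],
    [12,9,-34,0,1],
    [12,9,-34,0,1],
    [12,9,-34,0,1]
  ]
}}

```text
t: 4.1
tool_pos: [0.3507, -0.0922, 0.4224]
orientation: [-79.0, 0.9, -123.1]
force: [-0.6, -0.8, 0.7]
opening: 0.0853
```

```bash
python3 st.py
```

```text
4.1 [-31.4 -21.3  24.3 117.9  15.8  73.2 -44.5] [ 0.3507 -0.0922  0.4224] [ -79.01    0.86 -123.12] [-0.6 -0.8  0.7] 0.08525808531948004
[[-0.546  0.168  0.821]
 [-0.837 -0.092 -0.539]
 [-0.015 -0.982  0.191]]
```

>>> {"api": "servo_tool", "payload": {
  "motion": [
    [7,14,-23,0,1],
    [7,14,-23,0,1],
    [7,14,-23,0,1],
    [7,14,-23,0,1]
  ]
}}

```text
t: 4.43
tool_pos: [0.3082, -0.0818, 0.3893]
orientation: [-78.9, 1.1, -122.8]
force: [0.3, -0.2, 0.2]
opening: 0.0854
```

```bash
python3 st.py
```

```text
4.4333 [  0.7 -21.4   0.7 124.3   5.5  67.1 -33.3] [ 0.3082 -0.0818  0.3893] [ -78.87    1.14 -122.84] [ 0.3 -0.2  0.2] 0.08542645717271559
[[-0.542  0.173  0.822]
 [-0.84  -0.088 -0.535]
 [-0.02  -0.981  0.193]]
```

>>> {"api": "servo_tool", "payload": {
  "motion": [
    [9,-5,-27,0,1],
    [9,-5,-27,0,1],
    [9,-5,-27,0,1],
    [9,-5,-27,0,1],
    [9,-5,-27,0,1],
    [9,-5,-27,0,1]
  ]
}}

```text
t: 4.93
tool_pos: [0.2788, -0.0786, 0.3668]
orientation: [-81.4, -0.6, -125.0]
force: [-2.1, -2.0, 0.7]
opening: 0.0853
```

```bash
python3 st.py
```

```text
4.9333 [ 18.9 -21.4 -12.5 126.8  -0.   66.9 -28. ] [ 0.2788 -0.0786  0.3668] [ -81.45   -0.57 -124.96] [-2.1 -2.   0.7] 0.08530255709698913
[[-0.573  0.116  0.811]
 [-0.82  -0.093 -0.565]
 [ 0.01  -0.989  0.149]]
```

>>> {"api": "servo_tool", "payload": {
  "motion": [
    [14,-5,-38,0,1],
    [14,-5,-38,0,1],
    [14,-5,-38,0,1],
    [14,-5,-38,0,1],
    [14,-5,-38,0,1],
    [14,-5,-38,0,1]
  ]
}}

```text
t: 5.43
tool_pos: [0.2408, -0.058, 0.3303]
orientation: [-86.2, -2.7, -124.8]
force: [-1.0, -2.3, 0.2]
opening: 0.0854
```

```bash
python3 st.py
```

```text
5.4333 [ 18.8 -21.4 -15.2 131.2  -1.3  67.6 -29.8] [ 0.2408 -0.058   0.3303] [ -86.18   -2.72 -124.85] [-1.  -2.3  0.2] 0.0854088964972137
[[-0.571  0.028  0.821]
 [-0.82  -0.077 -0.568]
 [ 0.047 -0.997  0.066]]
```

>>> {"api": "servo_tool", "payload": {
  "motion": [
    [-2.5,15,33,0,1],
    [-2.5,15,33,0,1],
    [-2.5,15,33,0,1],
    [-2.5,15,33,0,1],
    [-2.5,15,33,0,1],
    [-2.5,15,33,0,1],
    [-2.5,15,33,0,1],
    [-2.5,15,33,0,1],
    [-2.5,15,33,0,1],
    [-2.5,15,33,0,1]
  ]
}}

```text
t: 6.27
tool_pos: [0.5365, -0.2435, 0.1957]
orientation: [-85.9, -3.0, -124.8]
force: [0.2, -1.1, 0.8]
opening: 0.0853
```

>>> {"api": "servo_tool", "payload": {
  "motion": [
    [0,0,0,0.113,1],
    [0,0,0,0.113,1],
    [0,0,0,0.113,1],
    [0,0,0,0.113,1],
    [0,0,0,0.113,1],
    [0,0,0,0.113,1],
    [0,0,0,0,1]
  ]
}}

```text
t: 6.85
tool_pos: [0.5378, -0.2471, 0.1851]
orientation: [-85.3, -0.2, -165.5]
force: [0.4, 0.1, -0.6]
opening: 0.0854
```

```bash
cat >> h.py <<'E'
def tool(tgt):
    s=manip.get_state();M=R.from_euler('xyz',s['orientation'],degrees=True).as_matrix()
    return (M.T@(np.array(tgt)-s['tool_pos'])*1000).round(1),M
E
python3 st.py; python3 -c "
from h import *
s=manip.get_state();_,M=tool([0,0,0]);C=np.array([.526,-.233,.115]);print(tool(C+.0187*M[:,1])[0])"
```

```text
6.85 [ 15.1  26.7   3.8 102.3   3.1  48.7 -59. ] [ 0.5378 -0.2471  0.1851] [ -85.34   -0.22 -165.53] [ 0.4  0.1 -0.6] 0.08541693623446416
[[-0.968  0.017  0.249]
 [-0.25  -0.08  -0.965]
 [ 0.004 -0.997  0.081]]
[  7.7  87.3 -22.2]
```

>>> {"api": "servo_tool", "payload": {
  "motion": [
    [8,20,-22,-0.033,1],
    [0,20,0,0,1],
    [0,20,0,0,1],
    [0,0,0,0,1]
  ]
}}

```text
t: 7.18
tool_pos: [0.5258, -0.2319, 0.1223]
orientation: [-85.3, -0.3, -162.7]
force: [-0.5, 0.2, -0.1]
opening: 0.0853
```

```bash
python3 st.py; python3 -c "
from h import *
s=manip.get_state();_,M=tool([0,0,0]);C=np.array([.526,-.233,.115]);print(tool(C+.0187*M[:,1])[0])
look('side','s1.png')
im=cv2.imread('pics/s1.png')[150:330,270:510];cv2.imwrite('pics/s1c.png',cv2.resize(im,None,fx=3,fy=3,interpolation=2))"
```

```text
7.1833 [ 14.7  30.2   2.9 107.2   4.   40.3 -58.6] [ 0.5258 -0.2319  0.1223] [ -85.28   -0.34 -162.74] [-0.5  0.2 -0.1] 0.08527085758521352
[[-0.955  0.019  0.296]
 [-0.297 -0.08  -0.952]
 [ 0.006 -0.997  0.082]]
[ 0.1 26.1  0.5]
```

View pics/s1c.png

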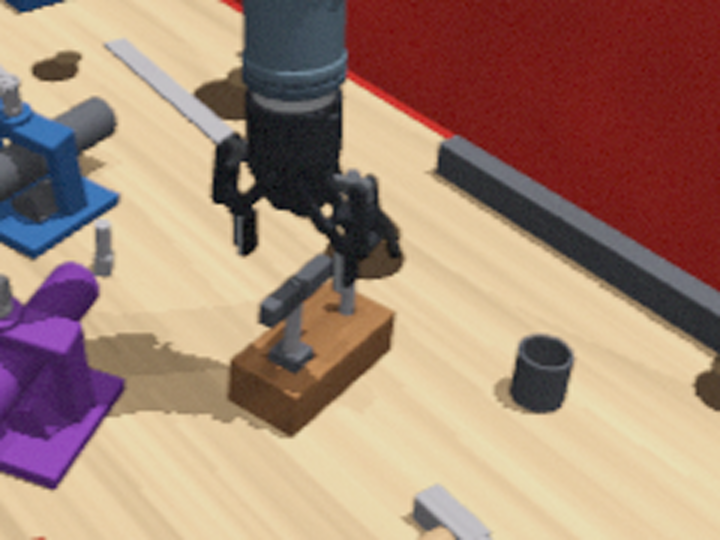

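>>> {"api": "servo_tool", "payload": {
  "motion": [
    [0,13,0,-0.01,1],
    [0,13,0,0,1],
    [0,0,0,0,0.4],
    [0,0,0,0,0.2],
    [0,0,0,0,0],
    [0,0,0,0,0],
    [0,0,0,0,0],
    [0,0,0,0,0],
    [0,0,0,0,0]
  ],
  "grip_force": 40
}}

```text
t: 7.98
tool_pos: [0.5302, -0.2353, 0.1002]
orientation: [-85.1, -0.0, -161.9]
force: [-0.5, 1.5, -1.1]
opening: 0.0163
```

```bash
python3 st.py
```

```text
7.9833 [ 15.1  32.5   2.7 107.3   4.2  37.5 -57.9] [ 0.5302 -0.2353  0.1002] [-8.5080e+01 -4.0000e-02 -1.6192e+02] [-0.5  1.5 -1.1] 0.016272095899265614
[[-0.951  0.026  0.309]
 [-0.31  -0.082 -0.947]
 [ 0.001 -0.996  0.086]]
```

>>> {"api": "servo_tool", "payload": {
  "motion": [
    [0,-10,0,0,0],
    [0,-20,0,0,0],
    [0,-30,0,0,0],
    [0,-35,0,0,0],
    [0,-35,0,0,0],
    [0,-35,0,0,0],
    [0,0,0,0,0]
  ]
}}

```text
t: 8.57
tool_pos: [0.5235, -0.2199, 0.2725]
orientation: [-85.3, -0.3, -161.9]
force: [1.3, -0.6, -1.0]
opening: 0.0152
```

```bash
python3 st.py; python3 -c "
from h import *
look('side','s2.png')
im=cv2.imread('pics/s2.png')[130:310,290:490];cv2.imwrite('pics/s2c.png',cv2.resize(im,None,fx=3,fy=3,interpolation=2))"
```

```text
8.5667 [ 13.7  18.6   2.7 101.    3.8  58.1 -57.6] [ 0.5235 -0.2199  0.2725] [ -85.29   -0.3  -161.86] [ 1.3 -0.6 -1. ] 0.01515469280996035
[[-0.95   0.021  0.311]
 [-0.311 -0.08  -0.947]
 [ 0.005 -0.997  0.082]]
```

View pics/s2c.png

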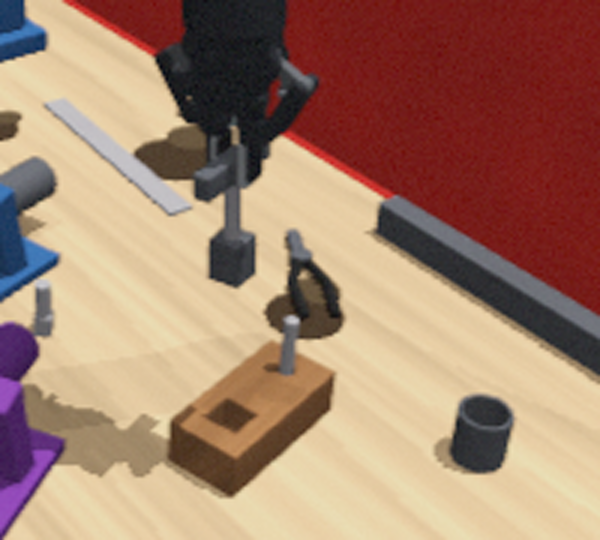

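>>> {"api": "servo_tool", "payload": {
  "motion": [
    [-1.5,-12,-15,0,0],
    [-1.5,-16,-30,0,0],
    [-1.5,-16,-37,0,0],
    [-1.5,-16,-37,0,0],
    [-1.5,-16,-37,0,0],
    [-1.5,-16,-37,0,0],
    [-1.5,-16,-37,0,0],
    [-1.5,-16,-37,0,0],
    [-1.5,-16,-37,0,0],
    [-1.5,-16,-37,0,0]
  ]
}}

```text
t: 9.45
tool_pos: [0.4194, 0.1215, 0.3919]
orientation: [-85.1, -1.5, -163.1]
force: [0.7, 0.7, -2.5]
opening: 0.0151
```

>>> {"api": "servo_tool", "payload": {
  "motion": [
    [-1.5,-16,-37,0,0],
    [-1.5,-16,-37,0,0],
    [-1.5,-16,-37,0,0],
    [-1.5,-16,-37,0,0],
    [0,-20,0,-0.12,0],
    [0,-20,0,-0.12,0],
    [0,-20,0,-0.12,0],
    [0,-20,0,-0.12,0],
    [0,-20,0,-0.12,0],
    [0,-20,0,-0.12,0]
  ]
}}

```text
t: 10.28
tool_pos: [0.371, 0.2937, 0.5579]
orientation: [-87.9, -5.3, -120.2]
force: [1.0, 0.1, -3.5]
opening: 0.0156
```

>>> {"api": "servo_tool", "payload": {
  "motion": [
    [0,-20,0,-0.12,0],
    [0,-20,0,-0.12,0],
    [0,-20,0,-0.12,0],
    [0,-10,0,-0.12,0],
    [0,0,0,-0.12,0],
    [0,0,0,-0.12,0],
    [0,0,0,-0.12,0],
    [0,0,0,-0.12,0],
    [0,0,0,-0.12,0],
    [0,0,0,-0.12,0]
  ]
}}

```text
t: 11.12
tool_pos: [0.3741, 0.3006, 0.6163]
orientation: [-94.7, -4.3, -52.8]
force: [0.1, 0.8, -2.6]
opening: 0.0149
```

```bash
python3 st.py
```

```text
11.1167 [-30.9   9.4 -19.5  67.6   6.6 109.1 -11.4] [0.3741 0.3006 0.6163] [-94.75  -4.27 -52.75] [ 0.1  0.8 -2.6] 0.014861981862594058
[[ 0.604 -0.021  0.797]
 [-0.794 -0.109  0.598]
 [ 0.074 -0.994 -0.083]]
```

>>> {"api": "servo_tool", "payload": {
  "motion": [
    [0,-30,0,-0.1,0],
    [0,-30,0,-0.1,0],
    [0,-30,0,-0.1,0],
    [0,-30,0,-0.1,0],
    [0,-30,0,-0.1,0],
    [0,-30,0,0,0]
  ]
}}

```text
t: 11.62
tool_pos: [0.3864, 0.3048, 0.6173]
orientation: [-96.2, -4.0, -45.9]
force: [1.5, 1.0, -2.9]
opening: 0.0155
```

```bash
python3 st.py
```

```text
11.6167 [-78.7  11.6  43.   67.8  -3.3 109.3   7. ] [0.3864 0.3048 0.6173] [-96.2   -3.98 -45.91] [ 1.5  1.  -2.9] 0.015485072443466892
[[ 0.694 -0.03   0.719]
 [-0.717 -0.125  0.686]
 [ 0.069 -0.992 -0.108]]
```

>>> {"api": "servo_tool", "payload": {
  "motion": [
    [0,-30,0,0,0],
    [0,-30,0,0,0],
    [0,-30,0,0,0],
    [0,-30,0,0,0],
    [0,-30,0,0,0],
    [0,-30,0,0,0]
  ]
}}

```text
t: 12.12
tool_pos: [0.3774, 0.3068, 0.6776]
orientation: [-88.7, -5.5, -45.9]
force: [-0.4, 0.7, -2.7]
opening: 0.0152
```

```bash
python3 st.py
```

```text
12.1167 [-99.3   9.3  64.8  64.4  -3.5 109.3   8. ] [0.3774 0.3068 0.6776] [-88.65  -5.46 -45.9 ] [-0.4  0.7 -2.7] 0.015155240141967808
[[ 0.693  0.083  0.716]
 [-0.715 -0.052  0.697]
 [ 0.095 -0.995  0.023]]
```

>>> {"api": "servo_tool", "payload": {
  "motion": [
    [0,-30,0,0,0],
    [0,-30,0,0,0],
    [0,-30,0,0,0],
    [0,-30,0,0,0],
    [0,0,0,0,0]
  ]
}}

```text
t: 12.53
tool_pos: [0.365, 0.3089, 0.7186]
orientation: [-83.4, -6.2, -45.4]
force: [0.1, -1.2, -2.3]
opening: 0.0155
```

```bash
python3 st.py
```

```text
12.5333 [-112.3    5.2   72.1   62.     0.7  109.3    4.8] [0.365  0.3089 0.7186] [-83.42  -6.22 -45.35] [ 0.1 -1.2 -2.3] 0.01545640472208748
[[ 0.699  0.157  0.698]
 [-0.707  0.004  0.707]
 [ 0.108 -0.988  0.114]]
```

>>> {"api": "servo_tool", "payload": {
  "motion": [
    [0,-30,0,0,0],
    [0,-30,0,0,0],
    [0,20,0,0,0],
    [0,40,0,0,0],
    [0,40,0,0,0],
    [0,40,0,0,0],
    [0,40,0,0,0],
    [0,0,0,0,0]
  ]
}}

```text
t: 13.2
tool_pos: [0.3994, 0.3142, 0.5494]
orientation: [-81.2, -6.5, -45.5]
force: [-1.2, -1.6, -4.3]
opening: 0.0152
```

```bash
python3 st.py
```

```text
13.2 [-120.3   -6.4   67.5   88.4   13.5   86.1   -7.5] [0.3994 0.3142 0.5494] [-81.16  -6.49 -45.45] [-1.2 -1.6 -4.3] 0.015239667860034101
[[ 0.697  0.188  0.692]
 [-0.708  0.028  0.706]
 [ 0.113 -0.982  0.153]]
```

>>> {"api": "servo_tool", "payload": {
  "motion": [
    [16,27,-17.5,0,0],
    [16,27,-17.5,0,0],
    [16,27,-17.5,0,0],
    [16,27,-17.5,0,0],
    [16,27,-17.5,0,0],
    [16,27,-17.5,0,0],
    [16,27,-17.5,0,0],
    [0,0,0,0,0]
  ]
}}

```text
t: 13.87
tool_pos: [0.4341, 0.1503, 0.3634]
orientation: [-80.6, -6.6, -46.0]
force: [-0.5, -0.6, -3.2]
opening: 0.0154
```

```bash
python3 st.py;python3 - <<'E'
from h import *
_,M=tool([0,0,0]); print(tool([.444,.133,.273])[0])
look('side','s3.png');look('top','t3.png')
a=cv2.imread('pics/s3.png')[100:240,200:330];b=cv2.imread('pics/t3.png')[170:270,240:330]
a=cv2.resize(a,None,fx=3.9,fy=3.9,interpolation=2)[:560];b=cv2.resize(b,None,fx=3,fy=3,interpolation=2)
W=np.zeros((560,800,3),np.uint8);W[:a.shape[0],:a.shape[1]]=a;W[:b.shape[0],520:520+b.shape[1]]=b;cv2.imwrite('pics/c3.png',W)
E
```

```text
13.8667 [-103.6  -19.7   63.2  116.3   26.1   64.8   -5.4] [0.4341 0.1503 0.3634] [-80.6   -6.64 -46.  ] [-0.5 -0.6 -3.2] 0.015367827799318091
[[ 0.69   0.197  0.697]
 [-0.715  0.031  0.699]
 [ 0.116 -0.98   0.162]]
[  8.8  90.  -19.9]
```

View pics/c3.png

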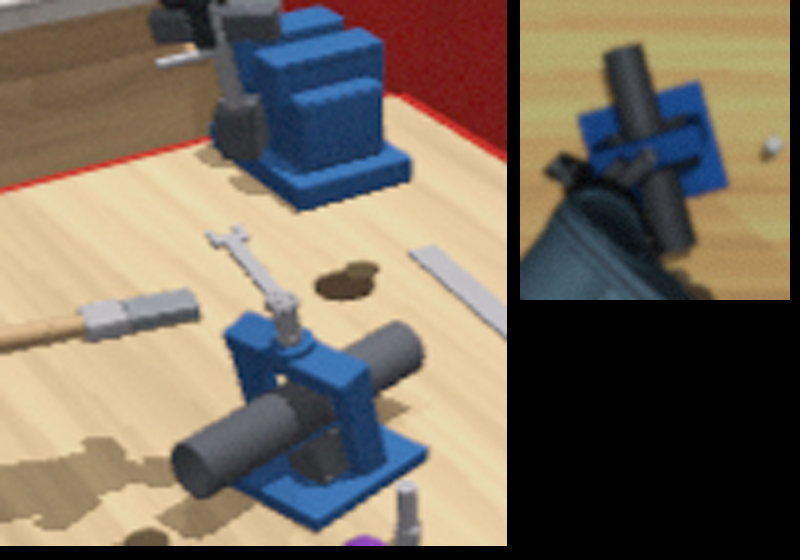

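>>> {"api": "servo_tool", "payload": {
  "motion": [
    [3,20,-7,0,0],
    [3,20,-7,0,0],
    [3,20,-6,0,0],
    [0,8,0,0,0],
    [0,0,0,0,0]
  ]
}}

```text
t: 14.38
tool_pos: [0.4478, 0.1488, 0.3097]
orientation: [-79.2, -6.9, -45.4]
force: [-0.6, 0.7, -2.0]
opening: 0.015
```

```bash
python3 st.py;python3 - <<'E'
from h import *
_,M=tool([0,0,0]); print(tool([.444,.133,.273])[0])
look('side','s4.png');look('top','t4.png')
a=cv2.imread('pics/s4.png')[140:215,235:310];b=cv2.imread('pics/t4.png')[195:245,255:305]
a=cv2.resize(a,None,fx=7,fy=7,interpolation=2);b=cv2.resize(b,None,fx=5,fy=5,interpolation=2)
W=np.zeros((560,800,3),np.uint8);W[:a.shape[0],:a.shape[1]]=a;W[:b.shape[0],540:540+b.shape[1]]=b;cv2.imwrite('pics/c4.png',W)
E
```

```text
14.3833 [-98.6  -7.7  69.8 120.9  14.   50.2   9.1] [0.4478 0.1488 0.3097] [-79.19  -6.92 -45.41] [-0.6  0.7 -2. ] 0.0149953377384081
[[ 0.697  0.217  0.684]
 [-0.707  0.047  0.706]
 [ 0.12  -0.975  0.186]]
[  4.   34.3 -20.6]
```

View pics/c4.png

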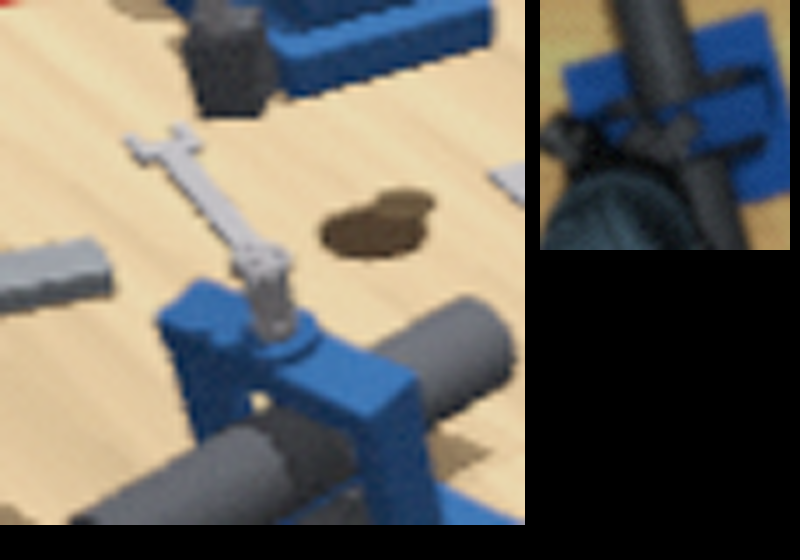

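```bash
python3 - <<'E'
from h import *
I=[];D=[]
for _ in range(8):
    im,d=manip.camera('side');I.append(im.astype(float));D.append(d)
I=np.mean(I,0);D=np.array(D);D=np.where((D>0).all(0),D.mean(0),0)
np.savez('avg_side.npz',im=I,d=D)
print('red-chan head rows'); 
for v in range(173,190): print(v,I[v,264:284].mean(-1).round(0).astype(int), 'z',cloud('side',D)[v,273].round(3))
P=cloud('side',D);_,M=tool([0,0,0]);s=manip.get_state()
g=s['tool_pos']-.0187*M[:,1]
# points in key frame (axes tool; origin grasp point): a along tool x, h along -y, b along z
Q=(P-g)@M
x,y,z=Q[...,0],Q[...,1],Q[...,2]
m=(y>.065)&(y<.11)&(abs(x)<.03)&(abs(z)<.03)
v,u=np.where(m);print('n',m.sum(),u.min(),u.max(),v.min(),v.max(),'ymax',np.sort(y[m])[-5:])
q=Q[m];q=q[q[:,1]<.095]
print('x pct',np.percentile(q[:,0],[2,10,25,50,75,90,98]).round(4));print('z pct',np.percentile(q[:,2],[2,10,25,50,75,90,98]).round(4))
np.savetxt('q.txt',q)
hx=np.histogram(q[:,0],np.arange(-.026,.027,.002));hz=np.histogram(q[:,2],np.arange(-.026,.027,.002))
print(hx[0]);print(hz[0])
mb=(abs(y)<.02)&(abs(x)<.055)&(abs(z)<.02);print('bar',mb.sum(),np.percentile(Q[mb],[2,50,98],axis=0).round(4))
E
```

```text
red-chan head rows
173 [203 169 128 177 197 195 196 198 202 205 205 205 204 204 205 194 146  63
  65  65] z [0.613 0.41  0.001]
174 [207 203 171 140 182 190 188 195 199 202 202 204 205 204 204 202 164  61
  63  64] z [0.602 0.389 0.009]
175 [205 206 202 170 164 179 166 179 183 180 176 187 204 206 205 204 185 134
  83  65] z [0.474 0.146 0.157]
176 [205 205 206 190 175 181 181 181 183 183 161 169 190 195 205 205 202 196
 164 102] z [0.47  0.14  0.158]
177 [204 204 205 178 138 163 162 150 170 183 179 166 170 194 205 205 206 204
 199 191] z [0.469 0.138 0.156]
178 [202 204 204 174 103 120 152 165 169 165 151 129 150 190 205 205 206 205
 205 203] z [0.467 0.134 0.155]
179 [181 196 204 179 125 101 126 144 131 136 125  95 169 203 206 206 205 205
 206 205] z [-0.065 -0.876  0.798]
180 [135 146 165 186 195 158 113 122  91 100 101  93 163 200 206 206 205 206
 206 206] z [0.466 0.133 0.149]
181 [112 112 121 140 155 140 108  97  91  93  94  95 143 190 205 206 206 206
 206 206] z [0.465 0.133 0.146]
182 [111 112 112 111 116 112  96  90  92  93  94  94 135 188 206 205 206 206
 206 205] z [0.466 0
[... 538 characters left out ...]
0.466 0.136 0.124]
188 [ 67  96 111 112 104  82  69  71  82  88  89  86 101 111 112  94  88 112
 137 158] z [0.467 0.138 0.119]
189 [ 56  72  82  79  73  64  66  68  70  96 110 110 112 108  88  67  92 114
 121 125] z [0.465 0.135 0.118]
n 154 260 273 141 156 ymax [0.09887942 0.09897857 0.09973323 0.09989601 0.10100129]
x pct [-0.0114 -0.0087 -0.0034  0.0064  0.0138  0.0145  0.0147]
z pct [-0.0156 -0.0151 -0.0145 -0.0138 -0.0065  0.0027  0.0082]
[ 0  0  0  0  0  0  0  9  8  7  9  6  6  7  8  5  7 11  7 14 29  0  0  0
  0  0]
[ 0  0  0  0  1 60 23  8  2  8  3  4  5  3  5  2  6  2  1  0  0  0  0  0
  0  0]
bar 267 [[-0.0403 -0.0164 -0.0196]
 [ 0.0089 -0.0028 -0.0074]
 [ 0.0456  0.0132  0.0086]]
```

```bash
python3 - <<'E'
from h import *
z=np.load('avg_side.npz');P=cloud('side',z['d'])
def plane(p):
    c=p.mean(0);w,V=np.linalg.svd(p-c)[1:];n=V[2]; 
    return c.round(4),n*np.sign(n@(np.array([-.065,-.876,.8])-c)),(w/np.sqrt(len(p))*1000).round(2)
for c0,c1 in((271,276),(271,275),(270,276)):
    p=P[180:186,c0:c1].reshape(-1,3);p=p[(p[:,2]>.11)&(p[:,2]<.158)]
    c,n,w=plane(p);print(len(p),c,n.round(3),'az',np.degrees(np.arctan2(n[1],n[0])).round(1),w)
for v in (176,177,178,181,183,185): print(v,[tuple((P[v,u,:]*1000).round(0).astype(int)) for u in range(268,279)])
t=np.load('last_top.npz')
E
```

```text
30 [0.4658 0.1342 0.14  ] [-0.208 -0.973 -0.099] az -102.1 [6.24 4.25 0.7 ]
24 [0.4643 0.1345 0.1404] [-0.182 -0.98  -0.08 ] az -100.5 [6.09 3.41 0.69]
36 [0.4646 0.1351 0.14  ] [-0.377 -0.892 -0.251] az -112.9 [6.83 5.   1.81]
176 [(np.int64(580), np.int64(387), np.int64(9)), (np.int64(461), np.int64(148), np.int64(157)), (np.int64(462), np.int64(144), np.int64(158)), (np.int64(464), np.int64(141), np.int64(159)), (np.int64(467), np.int64(140), np.int64(159)), (np.int64(470), np.int64(140), np.int64(158)), (np.int64(-65), np.int64(-876), np.int64(798)), (np.int64(601), np.int64(373), np.int64(9)), (np.int64(611), np.int64(385), np.int64(0)), (np.int64(613), np.int64(381), np.int64(1)), (np.int64(617), np.int64(380), np.int64(1))]
177 [(np.int64(460), np.int64(152), np.int64(152)), (np.int64(460), np.int64(145), np.int64(155)), (np.int64(460), np.int64(140), np.int64(157)), (np.int64(462), np.int64(138), np.int64(158)), (np.int64(465), np.int64(136), np.int64(158)), (np.int64(469), np.int64(138), np.int64(156)), (np.int64(469), np.int64(133), np.int64(158)), (np.int64(-65), np.int64(
[... 1528 characters left out ...]
nt64(472), np.int64(133), np.int64(137)), (np.int64(475), np.int64(133), np.int64(136)), (np.int64(588), np.int64(336), np.int64(2)), (np.int64(591), np.int64(334), np.int64(1))]
185 [(np.int64(468), np.int64(172), np.int64(112)), (np.int64(470), np.int64(169), np.int64(113)), (np.int64(461), np.int64(146), np.int64(127)), (np.int64(459), np.int64(135), np.int64(133)), (np.int64(462), np.int64(135), np.int64(132)), (np.int64(466), np.int64(135), np.int64(131)), (np.int64(469), np.int64(134), np.int64(130)), (np.int64(472), np.int64(135), np.int64(129)), (np.int64(476), np.int64(135), np.int64(128)), (np.int64(483), np.int64(143), np.int64(122)), (np.int64(486), np.int64(141), np.int64(122))]
```

>>> {"api": "servo_tool", "payload": {
  "motion": [
    [0,0,0,-0.12,0],
    [0,0,0,-0.12,0],
    [0,0,0,-0.12,0],
    [0,0,0,-0.12,0],
    [0,0,0,-0.12,0],
    [0,0,0,0,0]
  ]
}}

```text
t: 15.38
tool_pos: [0.4463, 0.1499, 0.311]
orientation: [-84.1, -11.5, -9.4]
force: [-0.2, 0.9, -2.5]
opening: 0.0153
```

```bash
cat > al.py <<'E'
from h import *
import sys
S=np.array([.465,.1405,.160]);a=np.radians(16.2);s_=np.array([-np.sin(.21)*np.cos(a),-np.sin(.21)*np.sin(a),np.cos(.21)])
h=float(sys.argv[1])/1000
s=manip.get_state();_,M=tool([0,0,0]);y=M[:,1]
m=s['tool_pos']+.0813*y; rel=m-S; d=rel@s_; lat=rel-d*s_
print('t',s['t'],'q',s['joints'].round(0),'pos',s['tool_pos'].round(4),'rpy',s['orientation'].round(1),'F',s['force'].round(1),'T',s['torque'].round(2),'open',round(s['opening'],4))
print('mouth above S',(d*1000).round(1),'lateral(world)',(lat*1000).round(1),'tilt err deg',np.degrees(np.arccos(-y@s_)).round(1),'y',y.round(3))
print('move in tool',(M.T@(S+h*s_-m)*1000).round(1),'sax in tool',(M.T@s_).round(3))
E
python3 al.py 15
```

```text
t 15.3833 q [-102.  -11.   71.  121.   17.   51.   42.] pos [0.4463 0.1499 0.311 ] rpy [-84.1 -11.5  -9.4] F [-0.2  0.9 -2.5] T [-0.13  0.4  -0.06] open 0.0153
mouth above S 69.6 lateral(world) [12.4 19.   3.7] tilt err deg 0.9 y [ 0.212  0.069 -0.975]
move in tool [-10.3  54.3 -21.6] sax in tool [ 0.01  -1.     0.012]
```

>>> {"api": "servo_tool", "payload": {
  "motion": [
    [-4,6,-8,0,0],
    [-3,12,-7,0,0],
    [-3,14,-7,0,0],
    [0,12,0,0,0],
    [0,0,0,0,0],
    [0,0,0,0,0]
  ]
}}

```text
t: 15.88
tool_pos: [0.4406, 0.1312, 0.2604]
orientation: [-83.7, -11.2, -10.7]
force: [0.1, -0.6, -2.4]
opening: 0.0157
```

```bash
python3 al.py 10
```

```text
t 15.8833 q [-91.   1.  72. 126.  -1.  41.  61.] pos [0.4406 0.1312 0.2604] rpy [-83.7 -11.2 -10.7] F [ 0.1 -0.6 -2.4] T [-0.15  0.31 -0.02] open 0.0157
mouth above S 22.3 lateral(world) [-2.9 -2.2 -0.7] tilt err deg 1.0 y [ 0.21   0.072 -0.975]
move in tool [ 2.4 12.4  2.5] sax in tool [ 0.007 -1.     0.016]
```

>>> {"api": "servo_tool", "payload": {
  "motion": [
    [2.4,6,2.5,0,0],
    [0,5,0,0,0],
    [0,0,0,0,0]
  ]
}}

```text
t: 16.13
tool_pos: [0.445, 0.1335, 0.2511]
orientation: [-83.5, -11.1, -11.0]
force: [0.0, -0.2, -2.5]
opening: 0.0148
```

```bash
python3 al.py 0; python3 - <<'E'
from h import *
I=[];D=[]
for _ in range(6):
    im,d=manip.camera('side');I.append(im.astype(float));D.append(d)
I=np.mean(I,0);D=np.mean(D,0)
a=I[140:215,235:310,::-1].astype(np.uint8);cv2.imwrite('pics/c5.png',cv2.resize(a,None,fx=8,fy=8,interpolation=2))
P=cloud('side',D);_,M=tool([0,0,0]);s=manip.get_state();Q=(P-s['tool_pos']+.0187*M[:,1])@M
x,y,z=np.moveaxis(Q,-1,0)
m=(y>.07)&(y<.095)&(abs(x)<.03)&(abs(z)<.03);q=Q[m]
print(np.percentile(q[:,0],[2,10,50,90,98]).round(4),np.percentile(q[:,2],[2,10,50,90,98]).round(4))
m=(y>.112)&(y<.135)&(abs(x)<.03)&(abs(z)<.03);q=Q[m]
print('head in key frame',m.sum(),np.percentile(q[:,0],[2,10,50,90,98]).round(4),np.percentile(q[:,2],[2,10,50,90,98]).round(4), 'ytop',np.sort(Q[(y>.101)&(abs(x)<.012)&(abs(z)<.012)][:,1])[:6])
E
```

```text
t 16.1333 q [-88.   6.  71. 126.  -9.  39.  68.] pos [0.445  0.1335 0.2511] rpy [-83.5 -11.1 -11. ] F [ 0.  -0.2 -2.5] T [-0.17  0.35 -0.02] open 0.0148
mouth above S 12.2 lateral(world) [-0.6 -0.2 -0.1] tilt err deg 1.0 y [ 0.209  0.074 -0.975]
move in tool [ 0.5 12.3  0.1] sax in tool [ 0.006 -1.     0.017]
[-0.0142 -0.0139 -0.0027  0.0102  0.0128] [-0.016  -0.0152 -0.0141 -0.0053  0.0091]
head in key frame 45 [-0.0099 -0.0094 -0.0025  0.0054  0.0071] [-0.01   -0.0098 -0.0081 -0.0013  0.0035] ytop [0.11122438 0.1115758  0.11234125 0.11458842 0.11553058 0.11583973]
```

View pics/c5.png

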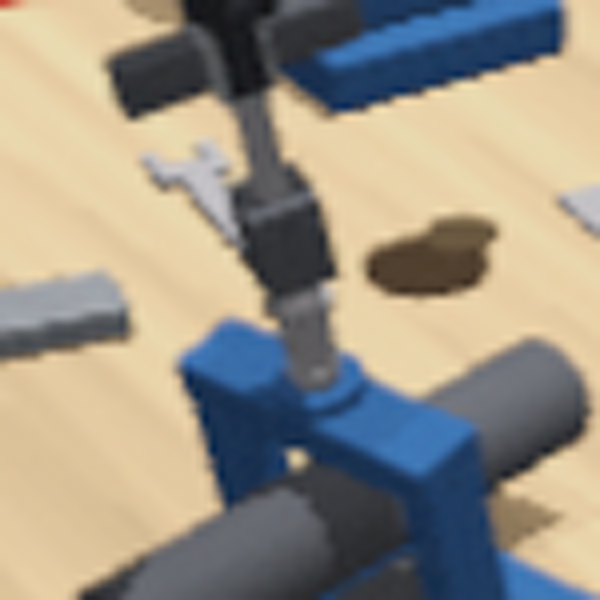

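>>> {"api": "servo_tool", "payload": {
  "motion": [
    [0,4,0,0,0],
    [0,4,0,0,0],
    [0,3,0,0,0],
    [0,2,0,0,0],
    [0,2,0,0,0]
  ]
}}

```text
t: 16.85
tool_pos: [0.4489, 0.1369, 0.2382]
orientation: [-83.1, -11.1, -10.9]
force: [-0.8, -0.1, -2.9]
opening: 0.0151
```

```bash
python3 al.py -10
```

```text
t 16.85 q [-83.   9.  67. 127. -15.  38.  74.] pos [0.4489 0.1369 0.2382] rpy [-83.1 -11.1 -10.9] F [-0.8 -0.1 -2.9] T [-0.07  0.35 -0.03] open 0.0151
mouth above S -1.4 lateral(world) [0.7 3.  0.3] tilt err deg 1.5 y [ 0.211  0.081 -0.974]
move in tool [-0.3  8.5 -3.3] sax in tool [ 0.006 -1.     0.025]
```

>>> {"api": "servo_tool", "payload": {
  "motion": [
    [0,-1,-3,0,0],
    [0,0,-1,0,0]
  ]
}}

```text
t: 17.02
tool_pos: [0.4479, 0.1325, 0.2385]
orientation: [-83.2, -11.1, -10.9]
force: [-0.3, -0.1, -3.3]
opening: 0.0153
```

```bash
python3 al.py -10
```

```text
t 17.0167 q [-83.   8.  68. 127. -14.  38.  74.] pos [0.4479 0.1325 0.2385] rpy [-83.2 -11.1 -10.9] F [-0.3 -0.1 -3.3] T [-0.22  0.35 -0.03] open 0.0153
mouth above S -0.6 lateral(world) [-0.1 -1.5 -0.1] tilt err deg 1.4 y [ 0.21   0.08  -0.974]
move in tool [-0.2  9.4  1.3] sax in tool [ 0.006 -1.     0.024]
```

>>> {"api": "servo_tool", "payload": {
  "motion": [
    [0,2,1,0,0],
    [0,2,0,0,0],
    [0,2,0,0,0]
  ]
}}

```text
t: 17.27
tool_pos: [0.4495, 0.1342, 0.233]
orientation: [-83.1, -11.1, -10.9]
force: [-0.4, 1.3, -1.2]
opening: 0.0155
```

```bash
python3 al.py -10
```

```text
t 17.2667 q [-81.  10.  66. 127. -17.  37.  75.] pos [0.4495 0.1342 0.233 ] rpy [-83.1 -11.1 -10.9] F [-0.4  1.3 -1.2] T [0.05 0.56 0.06] open 0.0155
mouth above S -6.5 lateral(world) [0.4 0.  0.1] tilt err deg 1.5 y [ 0.211  0.082 -0.974]
move in tool [-0.4  3.5 -0.2] sax in tool [ 0.006 -1.     0.026]
```

>>> {"api": "servo_tool", "payload": {
  "motion": [
    [0,2,-0.5,0,0],
    [0,2,0,0,0],
    [0,2,0,0,0]
  ]
}}

```text
t: 17.52
tool_pos: [0.4507, 0.1348, 0.2264]
orientation: [-83.1, -11.1, -10.9]
force: [0.7, 0.1, -1.5]
opening: 0.0153
```

```bash
python3 al.py -10
```

```text
t 17.5167 q [-79.  11.  64. 127. -19.  36.  77.] pos [0.4507 0.1348 0.2264] rpy [-83.1 -11.1 -10.9] F [ 0.7  0.1 -1.5] T [-0.03  0.35  0.08] open 0.0153
mouth above S -13.2 lateral(world) [0.2 0.3 0. ] tilt err deg 1.5 y [ 0.21   0.083 -0.974]
move in tool [-0.1 -3.2 -0.2] sax in tool [ 0.006 -1.     0.026]
```

>>> {"api": "servo_tool", "payload": {
  "motion": [
    [0,3,0,0,0],
    [0,3,0,0,0],
    [0,2,0,0,0],
    [0,2,0,0,0]
  ]
}}

```text
t: 17.85
tool_pos: [0.453, 0.1356, 0.2153]
orientation: [-83.1, -11.1, -10.9]
force: [0.0, 0.1, -1.8]
opening: 0.015
```

```bash
python3 al.py -28
```

```text
t 17.85 q [-76.  13.  62. 128. -22.  35.  80.] pos [0.453  0.1356 0.2153] rpy [-83.1 -11.1 -10.9] F [ 0.   0.1 -1.8] T [ 0.13  0.38 -0.01] open 0.015
mouth above S -24.5 lateral(world) [0.2 0.4 0.1] tilt err deg 1.5 y [ 0.21   0.082 -0.974]
move in tool [-0.2  3.5 -0.5] sax in tool [ 0.006 -1.     0.025]
```

>>> {"api": "servo_tool", "payload": {
  "motion": [
    [0,2,0,0,0],
    [0,1.5,0,0,0],
    [0,1,0,0,0],
    [0,1,0,0,0]
  ]
}}

```text
t: 18.18
tool_pos: [0.4562, 0.1358, 0.2119]
orientation: [-82.9, -11.0, -11.0]
force: [-14.4, -6.0, 30.5]
opening: 0.0154
```

```bash
python3 al.py -28
```

```text
t 18.1833 q [-75.  14.  61. 127. -23.  35.  82.] pos [0.4562 0.1358 0.2119] rpy [-82.9 -11.  -11. ] F [-14.4  -6.   30.5] T [-0.83  2.36  0.01] open 0.0154
mouth above S -28.4 lateral(world) [2.5 0.5 0.6] tilt err deg 1.6 y [ 0.21   0.084 -0.974]
move in tool [-2.5 -0.5 -1. ] sax in tool [ 0.005 -1.     0.028]
```

>>> {"api": "servo_tool", "payload": {
  "motion": [
    [-1,-1.2,0,0,0]
  ]
}}

```text
t: 18.27
tool_pos: [0.4547, 0.1354, 0.2131]
orientation: [-82.9, -10.9, -11.0]
force: [-1.4, 0.8, -3.8]
opening: 0.0156
```

```bash
python3 al.py -28
```

```text
t 18.2667 q [-75.  13.  61. 127. -23.  35.  81.] pos [0.4547 0.1354 0.2131] rpy [-82.9 -10.9 -11. ] F [-1.4  0.8 -3.8] T [-0.09  0.63  0.01] open 0.0156
mouth above S -27.0 lateral(world) [1.3 0.2 0.3] tilt err deg 1.6 y [ 0.208  0.085 -0.974]
move in tool [-1.3  1.  -0.4] sax in tool [ 0.004 -1.     0.028]
```

>>> {"api": "servo_tool", "payload": {
  "motion": [
    [-0.5,0.3,0,0,0],
    [0,0,0,0,0],
    [0,0,0,0,0],
    [0,0,0,0,0]
  ]
}}

```text
t: 18.6
tool_pos: [0.4546, 0.1352, 0.2126]
orientation: [-82.9, -11.0, -11.1]
force: [-0.5, -0.1, -0.2]
opening: 0.0153
```

```bash
python3 al.py -28
```

```text
t 18.6 q [-75.  13.  61. 128. -23.  35.  81.] pos [0.4546 0.1352 0.2126] rpy [-82.9 -11.  -11.1] F [-0.5 -0.1 -0.2] T [-0.14  0.5   0.01] open 0.0153
mouth above S -27.4 lateral(world) [1.1 0.  0.2] tilt err deg 1.6 y [ 0.209  0.085 -0.974]
move in tool [-1.1  0.5 -0.3] sax in tool [ 0.004 -1.     0.028]
```

>>> {"api": "servo_tool", "payload": {
  "motion": [
    [0,0.1,0,0.08,0],
    [0,0.1,0,0.08,0],
    [0,0.1,0,0.08,0],
    [0,0,0,0,0]
  ]
}}

```text
t: 18.93
tool_pos: [0.4546, 0.136, 0.2125]
orientation: [-80.4, -8.9, -25.3]
force: [-3.2, -0.7, 2.8]
opening: 0.0154
```

```bash
python3 al.py -28
```

```text
t 18.9333 q [-78.  15.  65. 128. -26.  36.  70.] pos [0.4546 0.136  0.2125] rpy [-80.4  -8.9 -25.3] F [-3.2 -0.7  2.8] T [-0.31  0.73  0.14] open 0.0154
mouth above S -27.6 lateral(world) [1.1 0.8 0.3] tilt err deg 1.7 y [ 0.208  0.086 -0.974]
move in tool [-0.6  0.4 -1.2] sax in tool [-0.004 -1.     0.029]
```

>>> {"api": "servo_tool", "payload": {
  "motion": [
    [-0.2,0.1,-0.3,0.08,0],
    [0,0.1,0,0.08,0],
    [0,0.1,0,0.08,0],
    [0,0.1,0,0.08,0],
    [0,0,0,0,0]
  ]
}}

```text
t: 19.35
tool_pos: [0.4549, 0.1362, 0.2124]
orientation: [-78.2, -5.5, -43.4]
force: [-2.4, -0.3, 3.5]
opening: 0.0153
```

```bash
python3 al.py -28
```

```text
t 19.35 q [-80.  17.  68. 128. -30.  36.  56.] pos [0.4549 0.1362 0.2124] rpy [-78.2  -5.5 -43.4] F [-2.4 -0.3  3.5] T [-0.21  0.75  0.14] open 0.0153
mouth above S -27.8 lateral(world) [1.3 0.9 0.3] tilt err deg 1.6 y [ 0.209  0.085 -0.974]
move in tool [-0.3  0.2 -1.6] sax in tool [-0.012 -1.     0.026]
```

>>> {"api": "servo_tool", "payload": {
  "motion": [
    [0,0.1,-0.3,0.08,0],
    [0,0.1,0,0.08,0],
    [0,0.1,0,0.08,0],
    [0,0.1,0,0.08,0],
    [0,0.1,0,0.08,0],
    [0,0,0,0,0]
  ]
}}

```text
t: 19.85
tool_pos: [0.4554, 0.1363, 0.2122]
orientation: [-77.0, -0.7, -65.1]
force: [-3.0, 0.3, 3.2]
opening: 0.0151
```

```bash
python3 al.py -28
```

```text
t 19.85 q [-81.  18.  70. 128. -32.  37.  35.] pos [0.4554 0.1363 0.2122] rpy [-77.   -0.7 -65.1] F [-3.   0.3  3.2] T [-0.24  0.75  0.08] open 0.0151
mouth above S -28.0 lateral(world) [1.8 1.1 0.4] tilt err deg 1.6 y [ 0.209  0.085 -0.974]
move in tool [ 0.2 -0.1 -2.1] sax in tool [-0.02 -1.    0.02]
```

>>> {"api": "servo_tool", "payload": {
  "motion": [
    [0,0.1,-0.3,0.08,0],
    [0,0.1,0,0.08,0],
    [0,0.1,0,0.08,0],
    [0,0.1,0,0.08,0],
    [0,0.1,0,0.08,0],
    [0,0,0,0,0]
  ]
}}

```text
t: 20.35
tool_pos: [0.4558, 0.1363, 0.2121]
orientation: [-77.6, 4.2, -86.4]
force: [-3.6, -0.5, 3.6]
opening: 0.0154
```

```bash
python3 al.py -28
```

```text
t 20.35 q [-81.  18.  71. 128. -33.  37.  15.] pos [0.4558 0.1363 0.2121] rpy [-77.6   4.2 -86.4] F [-3.6 -0.5  3.6] T [-0.32  0.77  0.06] open 0.0154
mouth above S -28.3 lateral(world) [2.2 1.  0.5] tilt err deg 1.6 y [ 0.21   0.084 -0.974]
move in tool [ 0.9 -0.3 -2.3] sax in tool [-0.026 -1.     0.011]
```

>>> {"api": "servo_tool", "payload": {
  "motion": [
    [0.3,0.1,-0.3,0.08,0],
    [0,0.1,0,0.08,0],
    [0,0.1,0,0.08,0],
    [0,0.1,0,0.08,0],
    [0,0.1,0,0.08,0],
    [0,0,0,0.04,0],
    [0,0,0,0,0]
  ]
}}

```text
t: 20.93
tool_pos: [0.4562, 0.136, 0.2118]
orientation: [-80.2, 8.7, -109.6]
force: [-2.8, -0.1, 2.0]
opening: 0.0151
```

```bash
python3 al.py -28
```

```text
t 20.9333 q [-82.  19.  71. 128. -33.  37.  -8.] pos [0.4562 0.136  0.2118] rpy [ -80.2    8.7 -109.6] F [-2.8 -0.1  2. ] T [-0.24  0.77  0.12] open 0.0151
mouth above S -28.5 lateral(world) [2.6 0.7 0.6] tilt err deg 1.6 y [ 0.21   0.084 -0.974]
move in tool [ 1.6 -0.6 -2.3] sax in tool [-0.028 -1.     0.001]
```

>>> {"api": "servo_tool", "payload": {
  "motion": [
    [0,0,0,0,0.3],
    [0,0,0,0,0.4],
    [0,0,0,0,0.6],
    [0,0,0,0,0.7],
    [0,0,0,0,0.7]
  ]
}}

```text
t: 21.35
tool_pos: [0.4578, 0.1361, 0.2124]
orientation: [-79.9, 8.7, -108.7]
force: [-0.1, -0.4, -0.3]
opening: 0.0602
```

>>> {"api": "servo_tool", "payload": {
  "motion": [
    [0,-8,0,0,0.7],
    [0,-15,0,0,0.7],
    [0,-25,0,0,0.7],
    [0,-30,0,0,0.7],
    [0,-30,0,0,0.7],
    [0,-30,0,0,0.7],
    [0,0,0,0,0.7],
    [0,0,0,0,0.7]
  ]
}}

```text
t: 22.02
tool_pos: [0.4288, 0.1329, 0.3229]
orientation: [-80.6, 8.7, -107.8]
force: [-0.7, -0.4, -0.7]
opening: 0.0598
```

```bash
python3 st.py; python3 - <<'E'
from h import *
im,d=look('side','s6.png');it,dt=look('top','t6.png')
a=cv2.resize(cv2.imread('pics/s6.png')[130:230,220:320],None,fx=5,fy=5,interpolation=2);b=cv2.resize(cv2.imread('pics/t6.png')[180:240,250:310],None,fx=5,fy=5,interpolation=2)
W=np.zeros((500,800,3),np.uint8);W[:,:500]=a;W[:300,500:]=b;cv2.imwrite('pics/c6.png',W)
P=cloud('side',d);X,Y,Z=np.moveaxis(P,-1,0)
for lo,hi in((.13,.145),(.145,.16),(.165,.19),(.2,.235)):
    m=(X>.39)&(X<.53)&(Y>.07)&(Y<.21)&(Z>lo)&(Z<hi);p=P[m];print(lo,len(p),p.mean(0).round(4),p.min(0).round(3),p.max(0).round(3))
E
```

```text
22.0167 [-88.7 -13.5  58.9 122.1  15.8  53.  -55.9] [0.4288 0.1329 0.3229] [ -80.58    8.74 -107.8 ] [-0.7 -0.4 -0.7] 0.05976957877463432
[[-0.302  0.202  0.932]
 [-0.941  0.093 -0.325]
 [-0.152 -0.975  0.162]]
0.13 41 [0.466  0.1304 0.1375] [0.451 0.124 0.13 ] [0.482 0.158 0.145]
0.145 42 [0.4588 0.1294 0.153 ] [0.446 0.122 0.145] [0.477 0.153 0.16 ]
0.165 35 [0.4612 0.1346 0.171 ] [0.447 0.121 0.165] [0.474 0.151 0.183]
0.2 113 [0.4321 0.1072 0.2255] [0.421 0.083 0.204] [0.447 0.156 0.235]
```

View pics/c6.png

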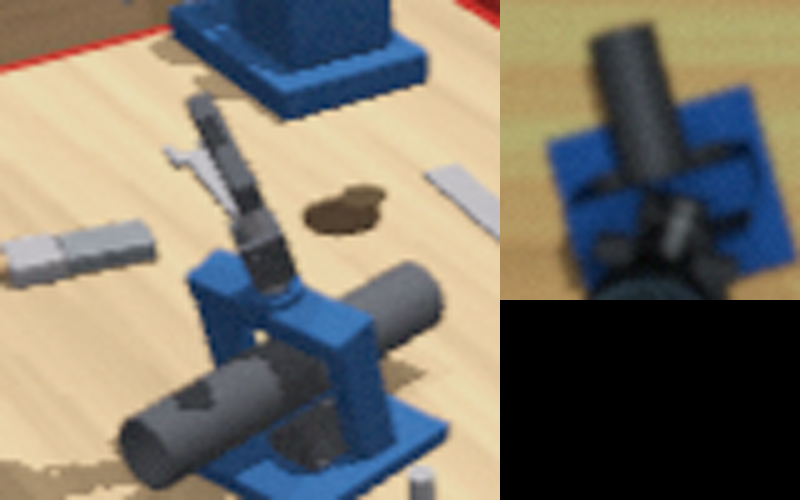

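```bash
python3 - <<'E'
from h import *
D=np.mean([manip.camera('side')[1] for _ in range(4)],0)
P=cloud('side',D);X,Y,Z=np.moveaxis(P,-1,0)
p=P[(X>.39)&(X<.49)&(Y>.06)&(Y<.2)&(Z>.205)&(Z<.25)]
c=p.mean(0);U,w,V=np.linalg.svd(p-c);d=V[0];t=(p-c)@d
print(len(p),'axis',d.round(3),'az',np.degrees(np.arctan2(d[1],d[0])).round(1),'len',np.ptp(t).round(4),'mid',(c+d*(t.max()+t.min())/2).round(4))
mid=c+d*(t.max()+t.min())/2
s_=np.array([-np.sin(.21)*np.cos(.283),-np.sin(.21)*np.sin(.283),np.cos(.21)])
m=np.array([.465,.1405,.160])-.028*s_; print('mouth',m.round(4))
# visible faces: camera side; bar centre ~ 6mm behind surface
v=mid+6e-3*np.array([.4,.75,-.5])-m;k=v/np.linalg.norm(v);print('dist',np.linalg.norm(v).round(4),'lean rad',np.arccos(k@s_).round(3),k.round(3))
print(manip.get_state()['force'].round(1))
E
```

```text
154 axis [-0.152 -0.949 -0.277] az -99.1 len 0.0889 mid [0.4358 0.127  0.2312]
mouth [0.4706 0.1421 0.1326]
dist 0.1015 lean rad 0.133 [-0.32  -0.105  0.942]
[-0.3 -1.   0.4]
```

```bash
python3 -c "
from bench import manip
print(manip.finish_job())"
```

```text
the job is handed in; nothing more can be done
None
```

The key is standing fully home on the clamp screw, released, with the screw turned about a quarter turn clockwise. I handed the job in at about 22 s of the 64 s allowed; no verdict was reported.

**What I did**
- I tilted the gripper to match the leaning screw by driving the arm against its wrist and reach limits, since the moves themselves cannot tilt it. The tilt was within about 1.7° of the screw axis.
- I read the angle of the head's flats from the side camera's depth image and set the key to match. The socket went straight down to about 28 mm below the screw's top, with no searching by feel.
- I turned the tool about 99° clockwise at low force, opened the fingers and backed off upwards.

**Last checks**
- **Depth:** the bar centre measured 101.5 mm from where the mouth should lie (100 mm expected), so the key looks fully home.
- **Lean:** about 0.13 rad from the screw axis, against a limit of 0.2.
- **Contact:** the gripper was clear of the key, with the wrist force near zero.

**Less certain**
- **Turn of the screw:** I inferred it from the key, not measured it directly. The bar's final direction suggests about 88° and the tool's turn about 99°. Both are inside the 66–126° allowed.
- **Seating force:** when the socket bottomed out, I pressed harder than "lightly". The wrist force peaked at about 34–37 N in the readings I took, just under the 38 N limit, and I backed off at once. A higher peak between readings can't be ruled out.

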